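# Book in a lot of sight glasses and seat them for inspection

## Robot

A 7-joint arm with a two-finger parallel gripper is mounted at the origin on the work surface. World frame = base frame: x ahead of the robot, y to its left, z up, the work surface at z = 0. Lengths are in m, angles in rad, forces in N, time in s.
With the tool pointing down it reaches from about 0.425 to 0.95 m from the base axis. Payload 4.7 kg.
Tool frame: the origin (TCP) lies between the finger pads; the fingertips stand 25 mm ahead of it and the grasp point (between the pads) lies 6 mm ahead of it; x points along the fingers, z is the direction in which the jaws open and shut, and the axes are right-handed (so a half turn about x gives the same grasp; the last joint's range is limited). The gripper opens to 85 mm and grips with 20 to 120 N. Pads are 22 mm wide; open, the fingers measure 114 mm over their backs; the gripper's body (76 mm by 85 mm) begins 54 mm behind the grasp point. The pads swing forward as they close: fully open they stand 13 mm farther back than shut.
Start: joints at [1.266, 0.469, -0.049, 1.532, 0.024, 1.141, -0.082], TCP at [0.184, -0.649, 0.256] pointing down, gripper open.
Joint ranges: [-2.59, 2.59], [-0.33, 1.99], [-1.39, 1.29], [0.1, 2.45], [-1.04, 4.18], [0.21, 1.99], [-2.66, 2.66]. Speed limits (rad/s): [2.57, 2.57, 3.14, 3.14, 3.14, 3.14, 3.14].

## Interface

Orientations are given as a 3x3 rotation matrix whose columns are the frame's x, y, z axes.
In Python, from rig import * gives the robot as it stands. Calls block until the motion is done:
- movep(position, orientation): joint-space move of the TCP to a pose.
- move_l(position, attitude=None, feed=0.15, until_force=None): straight line of the TCP; attitude=None keeps the orientation; feed is the mean speed in m/s. With until_force (N) it stops when the force on the tool has changed by that much, and returns True; else False.
- move_joints(angles): joint-space move.
- command_gripper(opening, newtons=None): finger opening in m; newtons is the grip in N (None keeps the last); returns when the fingers have stopped.
- sleep(seconds).
- inverse_kinematics(position, orientation): joint angles nearest the present ones, or None.
- sense(): the state.
- camera(name): name is "side" or "top"; returns (picture, depth): 400x640x3 uint8, red, green, blue; 400x640 float32, m along the optical axis (not along the pixel's ray), 0 where there is no reading.
- camera_params(name): a dict with "K" (3x3 intrinsics, pixels), "position" and "rotation" of the camera in the world. Camera axes: x right, y down, z forward; pixel columns grow to the right and rows downward; lengths in m; the calibration is good to about 2 mm. A picture is of the moment at which its call begins. camera_params takes no time and is no camera call.
A pose or a line that the arm cannot do raises Unreachable and nothing moves.
- finish_job(): hands the job in, once; it reports no verdict.
The state is a dict: "time_s": time; "joint_pos": joint angles; "qd": joint speeds; "joint_efforts": joint torques, N m; "position": TCP position; "tcp_rot": TCP orientation; "wrist_force": force on the tool from outside, world axes, zero at the start; "ft_torque": the same for the moment, N m; "finger_gap": finger opening in m.
Only numpy, scipy, OpenCV 4.12 (cv2) and the standard library are available. Lean on these libraries where they do the work, as an engineer would, in place of code of your own. Each camera call takes 0.05 s, during which the arm holds its last target. There are 200 camera calls.

## Task

Book in this lot of reactor sight glasses: before anything is unpacked, pick up the hand scanner, hold it level and steady with its reading spot on the label of the top spacer plate for a good second, and lay it back flat in the middle of its rubber mat. Then unpack the stack from the top down: pile the three spacer plates squarely one on another on the empty transport base, and set each sight glass you find (two or three) gently in a nest of its own on the light panel, between the guide pins and lying flat on all three posts so that it cannot rock. Leave the other things on the bench alone, and check at the end that the scanner still lies in the middle of its mat.

Things in the scene. Friction and masses are not known exactly. Their poses are not given: they have to be found in the camera images.
- panel: Fixed light panel: aluminium slab with white top, 130 (x) by 360 (y) by 28 mm high. Three nests in a row along its y, 115 mm apart. A nest has three steel posts with ball tops (10 mm thick) and just outside each post a domed guide pin (6 mm thick), at 90, 225 and 315 degrees from the panel's +x, so the sides along the panel's x are free for fingers. Origin: centre of the underside, z up.
- nest1 (a point): Centre of the nest at the panel's +y end, at the height of the ball tops (58 mm above the bench): the underside centre of a seated glass lies here. The posts stand on a circle of 21 mm radius; the pins, 8 mm taller, on one of 33 mm radius, leaving 2 mm of play round a glass. Axes as the panel's.
- nest2 (a point): Centre of the nest in the middle, at the height of the ball tops (58 mm above the bench): the underside centre of a seated glass lies here. The posts stand on a circle of 21 mm radius; the pins, 8 mm taller, on one of 33 mm radius, leaving 2 mm of play round a glass. Axes as the panel's.
- nest3 (a point): Centre of the nest at the panel's -y end, at the height of the ball tops (58 mm above the bench): the underside centre of a seated glass lies here. The posts stand on a circle of 21 mm radius; the pins, 8 mm taller, on one of 33 mm radius, leaving 2 mm of play round a glass. Axes as the panel's.
- carrier: Fixed grey transport base, 150 (x) by 86 (y) by 12 mm high, on which the stack stands. Origin: centre of the underside (bench level); its top is at 12 mm. Left or right of the robot.
- pile_base: The other, empty transport base, the same size (150 x 86 x 12 mm), fixed, on the other side: the spacer plates' pile is built here. Origin: centre of the underside; top at 12 mm.
- spacer_low: White rigid spacer plate, the lowest, its legs on the transport base. Plate 120 (x) by 62 (y) by 6 mm on four round legs 20 mm long, 10 mm thick, at x +-52, y +-23 mm; 26 mm high in all, 90 g; loose, piles up every 26 mm, can be taken by its long edges. Origin: at the level of the feet below the centre; x along the long side, z up.
- spacer_mid: White rigid spacer plate, the middle one, its legs on the lowest spacer plate. Plate 120 (x) by 62 (y) by 6 mm on four round legs 20 mm long, 10 mm thick, at x +-52, y +-23 mm; 26 mm high in all, 90 g; loose, piles up every 26 mm, can be taken by its long edges. Origin: at the level of the feet below the centre; x along the long side, z up.
- spacer_top: White rigid spacer plate, the top one, its legs on the middle spacer plate; it bears the lot label. Plate 120 (x) by 62 (y) by 6 mm on four round legs 20 mm long, 10 mm thick, at x +-52, y +-23 mm; 26 mm high in all, 90 g; loose, piles up every 26 mm, can be taken by its long edges. Origin: at the level of the feet below the centre; x along the long side, z up.
- glass_low: Sight glass: round disc, 56 mm diameter, 14 mm thick, steel rim with a greenish glass centre, about 160 g. If present (two or three of the three are), it lies flat on the transport base, under the lowest spacer plate, between the legs, near the centre; otherwise that layer is empty. Origin: centre of its underside; z is its axis. Both faces are alike.
- glass_mid: Sight glass: round disc, 56 mm diameter, 14 mm thick, steel rim with a greenish glass centre, about 160 g. If present (two or three of the three are), it lies flat on the lowest spacer plate, under the middle one, between the legs, near the centre; otherwise that layer is empty. Origin: centre of its underside; z is its axis. Both faces are alike.
- glass_top: Sight glass: round disc, 56 mm diameter, 14 mm thick, steel rim with a greenish glass centre, about 160 g. If present (two or three of the three are), it lies flat on the middle spacer plate, under the top one, between the legs, near the centre; otherwise that layer is empty. Origin: centre of its underside; z is its axis. Both faces are alike.
- scanner: Grey hand scanner, 155 mm long: handle 115 x 32 x 28 mm high (from x = -82 to +32 mm), wider head 42 x 56 x 34 mm (x = 27 to 69 mm), about 140 g, lying flat on its mat. Origin: on the underside below the grip point of the handle; x points from the handle to the head, z up. Its amber reading window is in the nose and looks forward and down at 45 degrees.
- scan_spot (a point): The scanner's reading spot, a point in the air 70 mm ahead of the window along its line of sight: 116.5 mm ahead of the scanner's origin (x) and 37.5 mm below its underside (z).
- label (a point): Centre of the paper label with a bar code (62 x 38 mm) stuck on the middle of the top spacer plate's upper face; moves with that plate.
- mat: Fixed black rubber mat, 110 (x) by 200 (y) by 3 mm, in the middle of which the scanner belongs, lying along the mat's y. Origin: centre of the underside.
- tub: Bystander: white-capped jar, 72 mm diameter, 85 mm high. Origin: centre of the underside. To be left alone.
- small_carton: Bystander: small white carton, 80 x 60 x 75 mm high. Origin: centre of the underside. To be left alone.
Things that resemble listed ones, but are neither listed nor needed, are in the scene too. What is shaped like the spacer_top but purple is not meant.

How it is judged:
On the way, in this order (a step that is already met when the one before it is completed fails the run):
1. with the stack still packed (top plate in place on the transport base), the scanner's reading spot is held on the label, within 20 mm, the scanner level within 15 degrees and steady, for one second (distance between scan_spot and label below 0.02 m and angle between scanner's own z axis and vertical below 0.26 rad and linear speed of scanner below 0.03 m/s and angular speed of scanner below 0.3 rad/s and height (world z) of spacer_top above 0.055 m and horizontal distance between spacer_top and carrier below 0.03 m), for 1 s.
2. with the stack still packed, the scanner is laid back flat on its mat, within 35 mm of its centre, and let go (horizontal distance between scanner and mat below 0.035 m and height (world z) of scanner below 0.008 m and angle between scanner's own z axis and vertical below 0.1 rad and linear speed of scanner below 0.01 m/s and contact force between the fingers and scanner below 0.1 N and height (world z) of spacer_top above 0.055 m and horizontal distance between spacer_top and carrier below 0.03 m), for 0.2 s.
At the end, for the whole second after the job is handed in: Each glass present lies still in a nest: within 7 mm of its centre, 2 mm of ball-top height, level within 2 degrees. The three plates lie in one pile on the other base, within 30 mm of its centre, level. The scanner lies flat on its mat, within 35 mm of its centre (((horizontal distance between glass_low and nest1 below 0.007 m and z of glass_low in the frame of nest1 between -0.002 and 0.002 m) or (horizontal distance between glass_low and nest2 below 0.007 m and z of glass_low in the frame of nest2 between -0.002 and 0.002 m) or (horizontal distance between glass_low and nest3 below 0.007 m and z of glass_low in the frame of nest3 between -0.002 and 0.002 m)) and angle between each of glass_low, glass_mid, glass_top's own z axis and vertical below 0.035 rad and linear speed of each of glass_low, glass_mid, glass_top, spacer_low, spacer_mid, spacer_top, scanner below 0.01 m/s and angular speed of each of glass_low, glass_mid, glass_top below 0.1 rad/s and ((horizontal distance between glass_mid and nest1 below 0.007 m and z of glass_mid in the frame of nest1 between -0.002 and 0.002 m) or (horizontal distance between glass_mid and nest2 below 0.007 m and z of glass_mid in the frame of nest2 between -0.002 and 0.002 m) or (horizontal distance between glass_mid and nest3 below 0.007 m and z of glass_mid in the frame of nest3 between -0.002 and 0.002 m)) and ((horizontal distance between glass_top and nest1 below 0.007 m and z of glass_top in the frame of nest1 between -0.002 and 0.002 m) or (horizontal distance between glass_top and nest2 below 0.007 m and z of glass_top in the frame of nest2 between -0.002 and 0.002 m) or (horizontal distance between glass_top and nest3 below 0.007 m and z of glass_top in the frame of nest3 between -0.002 and 0.002 m)) and horizontal distance between each of spacer_low, spacer_mid, spacer_top and pile_base below 0.03 m and angle between each of spacer_low, spacer_mid, spacer_top's own z axis and vertical below 0.04 rad and height (world z) of spacer_low between 0.008 and 0.072 m and height (world z) of spacer_mid between 0.008 and 0.072 m and height (world z) of spacer_top between 0.008 and 0.072 m and horizontal distance between scanner and mat below 0.035 m and height (world z) of scanner below 0.008 m and angle between scanner's own z axis and vertical below 0.1 rad); the robot touches nothing.
It fails at once if a sight glass is set down hard or pressed on the panel (more than 30 N) (contact force between any of glass_low, glass_mid, glass_top and panel above 30 N).
It fails at once if a sight glass is dropped or slammed into a nest (faster than 0.3 m/s within 10 mm of its seat's height) ((linear speed of glass_low above 0.3 m/s and z of glass_low in the frame of nest2 between -0.02 and 0.01 m and (horizontal distance between glass_low and nest1 below 0.03 m or horizontal distance between glass_low and nest2 below 0.03 m or horizontal distance between glass_low and nest3 below 0.03 m)) or (linear speed of glass_mid above 0.3 m/s and z of glass_mid in the frame of nest2 between -0.02 and 0.01 m and (horizontal distance between glass_mid and nest1 below 0.03 m or horizontal distance between glass_mid and nest2 below 0.03 m or horizontal distance between glass_mid and nest3 below 0.03 m)) or (linear speed of glass_top above 0.3 m/s and z of glass_top in the frame of nest2 between -0.02 and 0.01 m and (horizontal distance between glass_top and nest1 below 0.03 m or horizontal distance between glass_top and nest2 below 0.03 m or horizontal distance between glass_top and nest3 below 0.03 m))).
It fails at once if a bystander is moved by more than 30 mm (distance of any of tub, small_carton from where it was at the start of the episode above 0.03 m).
Of glass_low, glass_mid, glass_top only 2 to 3 are there at a start; the rules pass over those that are not, and their reading is None.
At some moment in a run one of scanner may be knocked a few centimetres aside while the robot is not near it.
It also fails if it takes over 210 s, if anything falls off the work surface, if the arm or the gripper's body presses on something with over 40 N, if the wrist force passes 120 N, or if a joint passes its speed limit or range.

## Working session

There is one attempt and no reset: what is moved stays moved. The work goes in short steps, each a Python script; the robot and the scene stay as the last script left them, time stands still between calls to the robot, and variables do not carry over. Pictures are saved under pics/ and viewed, about 12 in all and at most 16, crops included, and the job is handed in when it is done.

```bash
ls; mkdir -p pics
python3 - <<'E'
from rig import *
import cv2,numpy as np
for n in("top","side"):
    p,d=camera(n); cv2.imwrite(f"pics/{n}0.png",p[:,:,::-1]); np.save(f"pics/{n}0.npy",d)
    c=camera_params(n); print(n,c["K"],c["position"],c["rotation"])
s=sense();print(s["time_s"],s["position"],s["tcp_rot"],s["finger_gap"])
E
```

```text
pics
top [[466.49599561   0.         310.94256506]
 [  0.         466.49599561 200.71793113]
 [  0.           0.           1.        ]] [ 0.37796638 -0.05477987  1.48931571] [[ 0.02881371 -0.99078573  0.13233822]
 [-0.99950378 -0.02687212  0.0164344 ]
 [-0.01272676 -0.13274609 -0.99106837]]
side [[388.81921805   0.         318.42721997]
 [  0.         388.81921805 195.34649032]
 [  0.           0.           1.        ]] [ 0.36974114 -0.91171924  0.72747636] [[ 0.974733   -0.1458312   0.16920058]
 [-0.22270175 -0.57576363  0.78670208]
 [-0.01730617 -0.80450575 -0.59369268]]
0.1 [ 0.18369563 -0.64903145  0.25536687] [[-5.56517046e-04  9.62197770e-01  2.72351137e-01]
 [ 1.64817637e-03  2.72351692e-01 -9.62196362e-01]
 [-9.99998487e-01 -8.65959683e-05 -1.73743999e-03]] 0.08544719048770612
```

View pics/top0.png

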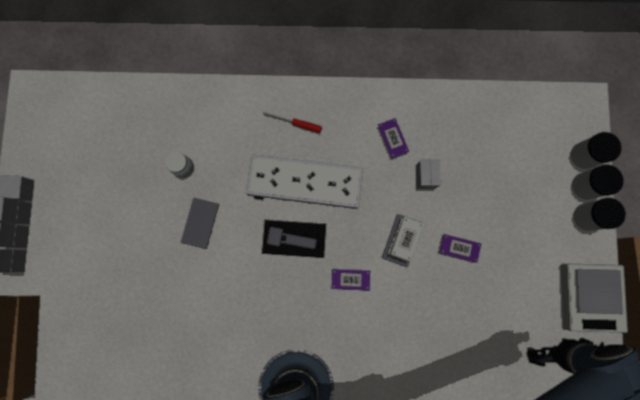

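View pics/side0.png

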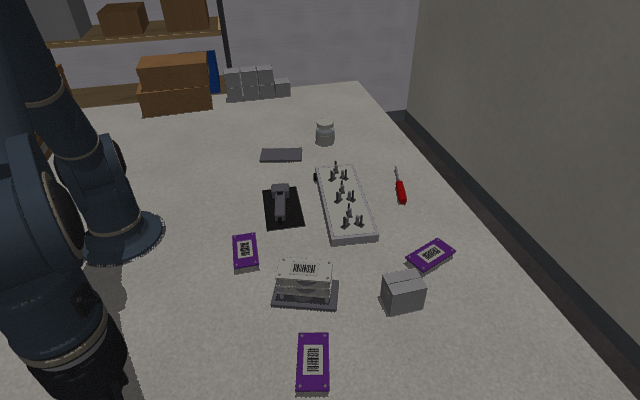

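The top view reads as follows, with image up = +x and image left = +y:
- Stack with a white labelled plate at (405,240).
- Empty base at (200,223).
- Mat and scanner at (294,238), head to the left.
- Panel at (304,181).
- Tub at (180,163) and carton at (428,174).

Three things could be mistaken for the top plate: the purple plates at (393,138), (460,248) and (350,280). They are decoys. The white labelled plate on the grey base fits the description, and I'll confirm it in a crop.

```bash
cat > h.py <<'E'
import cv2,numpy as np
def rays(c,uv):
    uv=np.atleast_2d(uv).astype(float)
    r=np.c_[uv,np.ones(len(uv))]@np.linalg.inv(c["K"]).T
    return r@c["rotation"].T
def onplane(c,uv,z):
    r=rays(c,uv);o=c["position"]
    return (o+r*((z-o[2])/r[:,2])[:,None])[:,:2]
def proj(c,P):
    q=(np.atleast_2d(P)-c["position"])@c["rotation"]@c["K"].T
    return q[:,:2]/q[:,2:]
def world(c,d):
    v,u=np.mgrid[:d.shape[0],:d.shape[1]]
    r=rays(c,np.c_[u.ravel(),v.ravel()])
    return (c["position"]+r*d.reshape(-1,1)).reshape(*d.shape,3)
def rect(c,mask,z,seed):
    """metric minAreaRect of the blob at the seed pixel, as centre, (long, short), long-axis angle"""
    n,l=cv2.connectedComponents(mask.astype(np.uint8))
    i=l[seed[1],seed[0]]
    if i==0: return None
    k=cv2.findContours((l==i).astype(np.uint8),cv2.RETR_EXTERNAL,cv2.CHAIN_APPROX_NONE)[0]
    k=max(k,key=len)[:,0]
    (x,y),(w,h),a=cv2.minAreaRect(onplane(c,k,z).astype(np.float32)*1000)
    if w<h: w,h,a=h,w,a+90
    return np.round([x,y,w,h,(a+90)%180-90],1)
E
python3 - <<'E'
from rig import camera_params
from h import *
c=camera_params("top");p=cv2.imread("pics/top0.png");d=np.load("pics/top0.npy")
W=world(c,d);Z=W[:,:,2];hsv=cv2.cvtColor(p,cv2.COLOR_BGR2HSV);V=p.max(2)
np.set_printoptions(suppress=True,precision=3,linewidth=150)
for n,uv in dict(stack=(405,240),base=(200,223),mat=(270,250),handle=(306,242),head=(274,235),panel=(285,165),bench=(250,300),panelZ=(330,200)).items(): print(n,uv,W[uv[1],uv[0]],p[uv[1],uv[0]])
print("plate",rect(c,(Z>.078)&(Z<.1),.09,(405,240)))
print("base",rect(c,(Z>.006)&(Z<.02),.012,(200,223)))
print("panel",rect(c,(Z>.02)&(Z<.1),.028,(285,165)))
print("carrier",rect(c,Z>.006,.012,(405,240)))
print("mat",rect(c,V<60,.003,(270,250)), rect(c,(V<75),.003,(270,250)))
print("scan",rect(c,(Z>.018)&(Z<.05),.031,(306,242)))
print("head",rect(c,(Z>.0335)&(Z<.05),.037,(274,235)))
a=cv2.resize(p[205:275,375:435],None,fx=6,fy=6,interpolation=cv2.INTER_CUBIC)
b=cv2.resize(p[205:275,255:335],None,fx=4.5,fy=6,interpolation=cv2.INTER_CUBIC)
s=cv2.imread("pics/side0.png")[180:320,255:390];s=cv2.resize(s,None,fx=2.7,fy=2.7,interpolation=cv2.INTER_CUBIC)
cv2.imwrite("pics/crop1.png",cv2.resize(np.hstack([a,b]),None,fx=1,fy=1));cv2.imwrite("pics/crop2.png",s)
o=np.zeros((420,780+0,3),np.uint8);o=np.hstack([a,s[:378]]) if 0 else cv2.copyMakeBorder(s,0,420-s.shape[0],0,0,0);cv2.imwrite("pics/crop1.png",np.hstack([a,o]))
E
```

```text
stack (405, 240) [ 0.454 -0.315  0.091] [68 70 71]
base (200, 223) [0.494 0.32  0.016] [67 63 63]
mat (270, 250) [0.415 0.095 0.007] [10 11 10]
handle (306, 242) [ 0.443 -0.019  0.03 ] [69 64 65]
head (274, 235) [0.461 0.081 0.042] [68 65 65]
panel (285, 165) [0.686 0.056 0.028] [122 128 127]
bench (250, 300) [ 0.258  0.152 -0.   ] [114 119 120]
panelZ (330, 200) [ 0.577 -0.091  0.026] [119 123 124]
plate [ 459.6 -320.7  120.1   62.4  -19.2]
base [495.6 325.2 149.4  89.6 -12.8]
panel [632.9  -5.3 359.1 139.6  84.5]
carrier [ 460.  -321.5  153.7   90.5  -18.9]
mat [453.9  21.3 196.9 107.4  87.7] [454.4  21.  198.4 109.2  87.7]
scan [448.7  22.7 164.9  55.6  80.4]
head [457.   74.   55.3  54.8  78.3]
```

View pics/crop1.png

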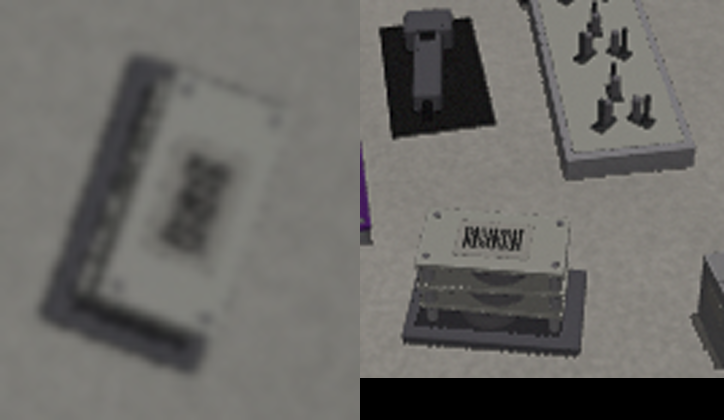

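The crop confirms the target: a white labelled plate on top of two more white plates on the grey base. Dark discs show in all three layers, so three glasses look present. Next I'll refine the panel, base and scanner with both cameras.

```bash
cat >> h.py <<'E'
np.set_printoptions(suppress=True,precision=4,linewidth=150)
def opened(m,k=13): return cv2.morphologyEx(m.astype(np.uint8),cv2.MORPH_OPEN,np.ones((k,k),np.uint8))
def comp(m,seed):
    n,l=cv2.connectedComponents(m.astype(np.uint8)); return l==l[seed[1],seed[0]]
def scanner(c,p,d,near=(.454,.021)):
    """scanner pose (x, y, yaw) from the top camera: grey pixels 18..50 mm high round the mat"""
    W=world(c,d);m=(W[...,2]>.018)&(W[...,2]<.055)&(np.hypot(W[...,0]-near[0],W[...,1]-near[1])<.16)
    m&=(W[...,0]<near[0]+.09)
    n,l,st,ce=cv2.connectedComponentsWithStats(m.astype(np.uint8))
    m=l==1+np.argmax(st[1:,4])
    v,u=np.nonzero(m); P=onplane(c,np.c_[u,v],.031)
    a=0
    ce=P.mean(0); ax=np.linalg.svd(P-ce)[2][0]
    t=(P-ce)@ax; w=np.abs((P-ce)@[-ax[1],ax[0]])
    if w[t>0].mean()<w[t<0].mean(): ax=-ax
    t=(P-ce)@ax; n_=np.array([-ax[1],ax[0]])
    lo,hi=t.min(),t.max()
    # centre line from bin-wise mid lines of handle and head
    mids=[]
    for b in np.arange(lo+.004,hi-.002,.006):
        q=P[(t>=b)&(t<b+.006)]@n_
        if len(q): mids.append((b+.003,(q.max()+q.min())/2))
    k=np.polyfit(*np.array(mids).T,1)
    yaw=np.arctan2(ax[1],ax[0])+np.arctan(k[0]); 
    ax=np.array([np.cos(yaw),np.sin(yaw)]);n_=np.array([-ax[1],ax[0]])
    t=P@ax; mid=(t.min()+t.max())/2-(-.082+.069)/2
    c0=ce+n_*(np.polyval(k,0)-ce@n_ if 0 else 0)
    off=np.mean([((P[(t>=b)&(t<b+.006)]@n_).max()+(P[(t>=b)&(t<b+.006)]@n_).min())/2 for b in np.arange(t.min()+.004,t.max()-.008,.006)])
    o=ax*mid+n_*off
    return o,yaw,t.max()-t.min()
E
python3 - <<'E'
from rig import camera_params
from h import *
for n,S in dict(top=dict(plate=(405,240),base=(200,223),panel=(285,165),car=(405,240)),side=dict(plate=(285,268),base=(281,155),panel=(365,230),car=(285,301))).items():
    c=camera_params(n);p=cv2.imread(f"pics/{n}0.png");d=np.load(f"pics/{n}0.npy");Z=world(c,d)[...,2]
    print(n,"bench",np.median(Z[(abs(Z)<.01)]))
    print("plate",rect(c,opened((Z>.082)&(Z<.1),5),.09,S["plate"]))
    print("base",[rect(c,opened((Z>h)&(Z<.02),5),.012,S["base"]) for h in(.006,.009)])
    print("panel",[rect(c,opened((Z>h)&(Z<.034),k),.028,S["panel"]) for h in(.02,.024) for k in (7,)])
    m=(Z>.0245)&(Z<.1)
    print("panelfull",rect(c,opened(m,9 if n=="top" else 15),.028,S["panel"]))
    if n=="top": print("scanner",scanner(c,p,d)); 
    g=cv2.cvtColor(p,cv2.COLOR_BGR2GRAY)
    print("plate z",Z[S["plate"][1],S["plate"][0]],"base z",Z[S["base"][1],S["base"][0]],"panel z",Z[S["panel"][1],S["panel"][0]])
E
```

```text
top bench -0.00022539399628862533
plate [ 459.7 -320.6  120.    62.4  -19. ]
base [array([495.9, 327. , 148.6,  84.4,  -8.9]), None]
panel [array([695.7,  59.2,  25.8,  19.6, -88.5]), None]
panelfull None
scanner (array([0.4501, 0.0291]), np.float64(1.4070473077426098), np.float64(0.16496077459897496))
plate z 0.09144911115416043 base z 0.015575420342431201 panel z 0.02760608257374564
side bench -0.00019345501067197235
plate [ 460.1 -325.8  119.7   65.9  -19.3]
base [array([498.3, 317.5, 150.3,  85.9, -14.5]), array([487.8, 321.6,  84.5,  65.1,  83. ])]
panel [array([682.2, -26.1, 356.5,  91.4,  74.2]), array([681.8, -24. , 352.6,  89.6,  74.2])]
panelfull None
plate z 0.09079967868414796 base z 0.011352924601999437 panel z 0.025059523091684577
```

```bash
cat > a.py <<'E'
from rig import *
from h import *
def R(al): c,s=np.cos(al),np.sin(al); return np.array([[0,-s,c],[0,c,s],[-1,0,0.]])
def near(al,pos):
    th=np.arctan2(pos[1],pos[0]); return th+(al-th+np.pi/2)%np.pi-np.pi/2
def st(m=""):
    s=sense(); print(m,"t%.1f"%s["time_s"],s["position"],"F",s["wrist_force"],"T",s["ft_torque"],"gap %.4f"%s["finger_gap"])
def shoot(tag):
    for n in("top","side"):
        p,d=camera(n); cv2.imwrite(f"pics/{n}{tag}.png",p[:,:,::-1]); np.save(f"pics/{n}{tag}.npy",d)
E
python3 - <<'E'
from a import *
o,yaw=np.array([.450,.028]),1.407
al=near(yaw+np.pi/2,o);print("al",al)
command_gripper(.06,60)
movep([*o,.2],R(al)); st()
move_l([*o,.06],feed=.2)
print(move_l([*o,.034],feed=.04,until_force=6)); st()
command_gripper(.0,60); st("grip")
move_l([*o,.18],feed=.15); st("lift")
lab=np.array([.460,-.321]); ax=np.array([np.cos(yaw),np.sin(yaw)])
t=lab-.1165*ax; z=.034-.003+.1275
movep([*t,.22],R(al)); move_l([*t,z+.004],feed=.1); st("scan")
sleep(.3); shoot(1)
c=camera_params("side");p=cv2.imread("pics/side1.png")
a=cv2.resize(p[180:380,180:440],None,fx=2.6,fy=2.6,interpolation=cv2.INTER_CUBIC);cv2.imwrite("pics/s1.png",a)
E
```

```text
al -0.16379632679489653
 t3.1 [0.4503 0.0271 0.2   ] F [ 0.1394 -1.3013  0.2831] T [0.0274 0.009  0.0345] gap 0.0599
False
 t4.7 [0.45   0.0281 0.034 ] F [0.6575 0.9488 0.4318] T [-0.0277  0.0067 -0.0555] gap 0.0599
grip t5.1 [0.4504 0.0281 0.0344] F [-0.2628  0.2589  5.4086] T [-0.0032  0.1984  0.0282] gap 0.0311
lift t6.2 [0.4493 0.0278 0.1791] F [-0.0327  0.7581 -1.4846] T [ 0.0027 -0.0042  0.0079] gap 0.0308
scan t8.6 [ 0.4415 -0.436   0.1628] F [-0.0209 -0.3699 -1.3107] T [ 0.0124 -0.0115 -0.0066] gap 0.0310
```

View pics/s1.png

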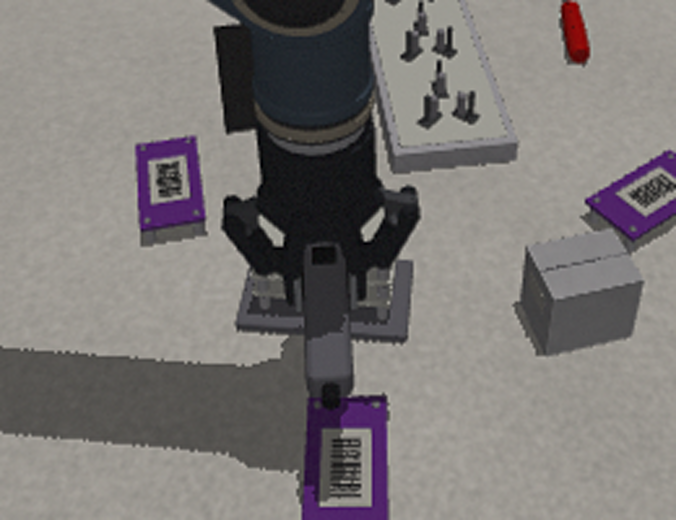

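The scanner is held level over the stack with its nose towards the label. I'll check the head position, hold it there, then return it to the mat.

Run:
```python
from a import *
yaw=1.407; ax=np.array([np.cos(yaw),np.sin(yaw)])
c=camera_params("top");W=world(c,np.load("pics/top1.npy"))
m=(W[...,2]>.145)&(W[...,2]<.18)&(np.hypot(W[...,0]-.45,W[...,1]+.40)<.06)
P=W[m];s=sense();t=(P[:,:2]-s["position"][:2])@ax
print("head pts",m.sum(),"along",np.percentile(t,[1,50,99]),"z",np.median(P[t>.03,2]),"across",np.percentile(((P[:,:2]-s["position"][:2])@[-ax[1],ax[0]])[t>.03],[1,99]))
lab=np.array([.460,-.321]);T=lab-.1165*ax
move_l([*T,.1585],feed=.05); sleep(1.8); st("held")
p,d=camera("top"); 
al=near(yaw+np.pi/2,np.array([.45,.02]))
move_l([*T,.22],feed=.15)
mat=np.array([.454,.0212]); y2=np.deg2rad(87.7); al2=al+(y2-yaw)
movep([*mat,.2],R(al2)); move_l([*mat,.05],feed=.2)
print(move_l([*mat,.0335],feed=.03,until_force=4)); st("down")
command_gripper(.06); st("open")
move_l([*mat,.2],feed=.2); sleep(.3)
movep([.42,-.42,.30],R(near(1.23,np.array([.46,-.321]))))
shoot(2); st()
print("scanner",scanner(camera_params("top"),cv2.imread("pics/top2.png"),np.load("pics/top2.npy")))
```

```text
head pts 452 along [0.0076 0.0493 0.0777] z 0.1641011955778826 across [-0.0266  0.0279]
held t11.1 [ 0.441  -0.4359  0.1585] F [-0.4069  0.4415 -1.2323] T [ 0.0106 -0.0106  0.0245] gap 0.0308
True
down t14.8 [0.454  0.021  0.0345] F [ 0.3421 -0.6548  4.8071] T [-0.0115  0.0311 -0.0091] gap 0.0310
open t15.2 [0.4532 0.0207 0.034 ] F [-0.3797  0.2736 -0.0473] T [-0.0037  0.0507  0.0028] gap 0.0599
 t18.2 [ 0.4209 -0.4184  0.3001] F [-0.0581  0.2299 -0.1487] T [0.0151 0.0135 0.0114] gap 0.0598
scanner (array([0.4536, 0.0224]), np.float64(1.5339827169504177), np.float64(0.163408560276962))
```

The scan was held for 1.8 s, and the scanner is back at the mat centre within 2 mm. Next is an overlay check of the panel and base estimates before I unpack.

```bash
cat > ov.py <<'E'
from a import *
def T(cx,cy,yawdeg,P):
    a=np.deg2rad(yawdeg);P=np.array(P,float);Q=P.copy()
    Q[:,0]=cx+P[:,0]*np.cos(a)-P[:,1]*np.sin(a);Q[:,1]=cy+P[:,0]*np.sin(a)+P[:,1]*np.cos(a);return Q
def box(w,h,z): return [[w/2,h/2,z],[-w/2,h/2,z],[-w/2,-h/2,z],[w/2,-h/2,z]]
def pins(r,z): return [[r*np.cos(np.deg2rad(a)),r*np.sin(np.deg2rad(a))+y,z] for y in(.115,0,-.115) for a in(90,225,315)]
def draw(tag,name,panel,base,roi,f,out):
    c=camera_params(name);p=cv2.imread(f"pics/{name}{tag}.png");x,y,w,h=roi
    q=cv2.resize(p[y:y+h,x:x+w],None,fx=f,fy=f,interpolation=cv2.INTER_CUBIC);q=cv2.convertScaleAbs(q,alpha=1.4)
    M=lambda P:(((proj(c,P)+.5-[x,y])*f)*16).astype(int)
    cv2.polylines(q,[M(T(*panel,box(.13,.36,.028)))],True,(0,0,255),1,cv2.LINE_AA,4)
    cv2.polylines(q,[M(T(*base,box(.15,.086,.012)))],True,(0,0,255),1,cv2.LINE_AA,4)
    for u in M(T(*panel,pins(.033,.066))): cv2.circle(q,tuple(int(k) for k in u),3*16,(0,255,0),1,cv2.LINE_AA,4)
    return q
E
python3 - <<'E'
from ov import *
pn=(.637,-.0055,-5.5);bs=(.4965,.323,-13.5)
a=draw(2,"top",pn,bs,(180,150,190,102),4.2,0);b=draw(2,"side",pn,bs,(250,140,135,110),3.2,0)
w=max(a.shape[1],b.shape[1]);pad=lambda i:cv2.copyMakeBorder(i[:352],0,0,0,w-i.shape[1],0)
o=np.vstack([pad(a),pad(b)]);cv2.imwrite("pics/ov1.png",cv2.resize(o,None,fx=.75,fy=.75,interpolation=cv2.INTER_AREA) if 0 else o[:, :800]);print(o.shape)
cv2.imwrite("pics/ov1a.png",a);cv2.imwrite("pics/ov1b.png",b)
E
```

```text
(704, 798, 3)
```

View pics/ov1a.png

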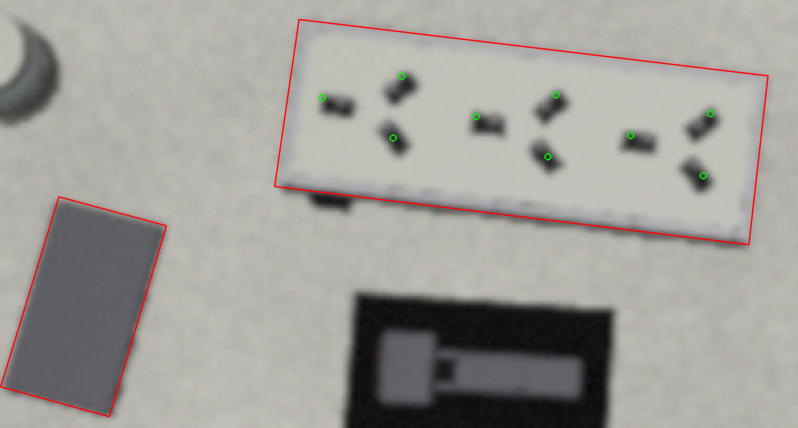

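View pics/ov1b.png

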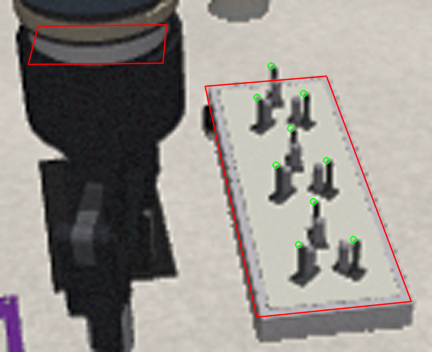

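Both overlays fit to within about a pixel, though the pins in the top view sit slightly left and up of the dark pins. I'll correct the panel position from the centroids of the pins and posts in both views.

```bash
cat > pf.py <<'E'
from ov import *
def cyl(cx,cy,r,z1):
    a=np.linspace(0,2*np.pi,24,endpoint=False);return np.array([[cx+r*np.cos(k),cy+r*np.sin(k),z] for k in a for z in(.028,z1)])
E
python3 - <<'E'
from pf import *
f=4
pn=(.637,-.0055,-5.5)
for it in range(2):
  for n in("top","side"):
    c=camera_params(n);p=cv2.resize(cv2.imread(f"pics/{n}2.png"),None,fx=f,fy=f,interpolation=cv2.INTER_CUBIC);g=p.max(2)
    D=[];Pw=[]
    for y in(.115,0,-.115):
      for a in(90,225,315):
        ca,sa=np.cos(np.deg2rad(a)),np.sin(np.deg2rad(a))
        m=np.zeros(g.shape,np.uint8)
        for r0,r,z in((.021,.005,.056),(.033,.003,.065)):
            u=(proj(c,T(*pn,cyl(r0*ca,r0*sa+y,r,z)))+.5)*f
            cv2.fillConvexPoly(m,cv2.convexHull(u.astype(np.int32)),1)
        win=cv2.dilate(m,np.ones((25,25),np.uint8))
        dark=((g<85)&(win>0)).astype(np.uint8)
        k,l,s,ce=cv2.connectedComponentsWithStats(dark);i=1+np.argmax(s[1:,4])
        mo=cv2.moments(m,True);D.append((ce[i]-[mo["m10"]/mo["m00"],mo["m01"]/mo["m00"]])/f)
        Pw.append(np.r_[T(*pn,[[.027*ca,.027*sa+y,.045]])[0]])
    D=np.array(D);Pw=np.array(Pw)
    q=proj(c,Pw); sh=onplane(c,q+D,.045) if 0 else np.array([onplane(c,a+b,.045)[0] for a,b in zip(q,D)])
    dw=(sh-Pw[:,:2])*1000
    print(n,"shift mm",dw.mean(0),"sd",dw.std(0),"per nest",dw.reshape(3,3,2).mean(1).ravel())
  break
E
```

```text
top shift mm [-2.1302 -2.3369] sd [1.0887 1.6479] per nest [-2.2475 -3.5777 -2.1702 -2.3297 -1.9728 -1.1032]
side shift mm [ -0.1127 -10.86  ] sd [4.7882 8.5262] per nest [ -0.4228 -12.681   -0.4046 -11.2057   0.4892  -8.6932]
```

```bash
cat > job.py <<'E'
from ov import *
PB=np.array([.4965,.3235]);PBY=np.deg2rad(-13.5)
def plate(xy,yaw,ztop,level,off=.007):
    """take plate (top face at ztop) by its long edges, put on the pile with feet at 12+26*level mm"""
    xy=np.array(xy);al=near(yaw+np.pi/2,xy)
    command_gripper(.084,40)
    movep([*xy,ztop+.10],R(al)); 
    print("touch",move_l([*xy,ztop+off],feed=.08,until_force=6)); st()
    z0=sense()["position"][2]
    command_gripper(0,40); st("grip")
    move_l([*xy,z0+.03],feed=.05); move_l([*xy,.27],feed=.2); st("lift")
    a2=near(PBY+np.pi/2,PB)
    movep([*PB,.27],R(a2))
    zt=.012+.026*level+.026+(z0-ztop)
    move_l([*PB,zt+.02],feed=.2); print("down",move_l([*PB,zt-.003],feed=.03,until_force=4)); st("down")
    command_gripper(.08); st("open"); move_l([*PB,.27],feed=.25)
E
python3 - <<'E'
from job import *
plate([.4598,-.3215],np.deg2rad(-19.1),.090,0)
movep([.50,.20,.35],R(near(1.34,PB)))
shoot(3)
c=camera_params("top");p=cv2.imread("pics/top3.png");d=np.load("pics/top3.npy");Z=world(c,d)[...,2]
print("plate now",rect(c,opened((Z>.03)&(Z<.06),3),.038,tuple(proj(c,[[*PB,.038]])[0].round().astype(int))))
print("mid",rect(c,opened((Z>.055)&(Z<.1),3),.064,(405,240)))
a=cv2.resize(p[205:275,375:435],None,fx=6,fy=6,interpolation=cv2.INTER_CUBIC);b=cv2.imread("pics/side3.png")[240:320,260:350];cv2.imwrite("pics/g1.png",np.hstack([a,cv2.resize(b,(420,420),interpolation=cv2.INTER_CUBIC)]))
E
```

```text
touch False
 t20.6 [ 0.4602 -0.3217  0.0976] F [-0.5961 -1.1682 -0.6326] T [-0.0326  0.0091  0.0109] gap 0.0842
grip t20.9 [ 0.46   -0.3217  0.0978] F [-1.9517 -0.3721  5.9668] T [ 0.0678  0.3591 -0.0155] gap 0.0608
lift t22.5 [ 0.4589 -0.3214  0.2687] F [-1.1603  0.087  -1.5792] T [ 0.014   0.0069 -0.0354] gap 0.0611
down True
down t26.6 [0.4964 0.3233 0.0459] F [-0.3948 -1.0502  4.0748] T [-0.1097  0.1022 -0.0024] gap 0.0606
open t26.9 [0.496  0.3225 0.045 ] F [ 0.3076  0.132  -0.7994] T [ 0.0016 -0.0049 -0.012 ] gap 0.0800
plate now None
mid [ 459.2 -319.5  120.1   62.4  -17.4]
```

View pics/g1.png

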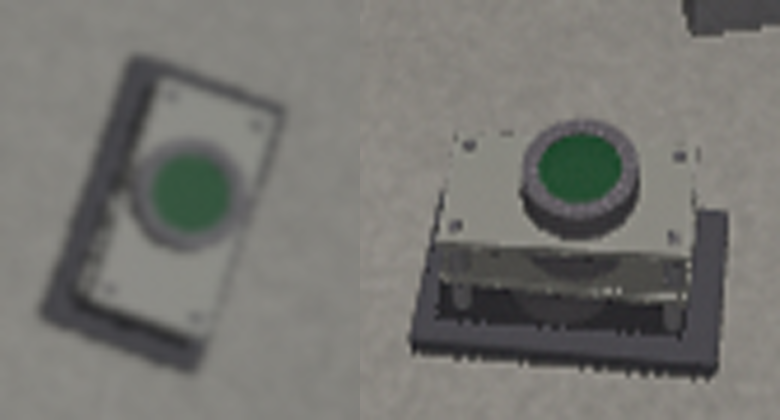

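The top glass lies on the middle plate at about (193,187) in the left crop, and the lower layers are occupied too. I'll square it up with two crossed grips so it is centred on the TCP. Then I'll re-image it to get each camera's bias against the robot.

```bash
cat >> job.py <<'E'
def green(n,z,p=None,near=None):
    """world xy of the green glass centre nearest a given point, seen by camera n, face at height z"""
    if p is None: p=camera(n)[0][:,:,::-1]
    c=camera_params(n);p=cv2.resize(np.ascontiguousarray(p),None,fx=4,fy=4,interpolation=cv2.INTER_CUBIC).astype(int)
    m=(p[...,1]-np.maximum(p[...,0],p[...,2])>18).astype(np.uint8)
    k,l,s,ce=cv2.connectedComponentsWithStats(m);out=[]
    for i in range(1,k):
        if s[i,4]<16*25: continue
        q=max(cv2.findContours((l==i).astype(np.uint8),cv2.RETR_EXTERNAL,cv2.CHAIN_APPROX_NONE)[0],key=len)[:,0]
        P=onplane(c,(q+.5)/4-.5,z);(x,y),(a,b),_=cv2.fitEllipse(P.astype(np.float32)*1000);out.append([x,y,a,b])
    out=np.array(out).reshape(-1,4)
    if near is not None and len(out): out=out[np.argsort(np.hypot(*(out[:,:2]-np.array(near)*1000).T))]
    return out
def centre(xy,zb,al):
    """two crossed grips leave the glass (underside at zb) centred on the TCP; ends gripped at angle al"""
    xy=np.array(xy);command_gripper(.078,25)
    b=near(al+np.pi/2,xy)
    movep([*xy,zb+.09],R(b)); print("touch",move_l([*xy,zb+.030],feed=.1,until_force=5))
    command_gripper(0,25); st("g1"); command_gripper(.078)
    move_l([*xy,zb+.055],feed=.15)
    move_l([*xy,zb+.056],R(near(al,xy)),feed=.05)
    print("touch",move_l([*xy,zb+.030],feed=.1,until_force=5)); command_gripper(0,25); st("g2")
E
python3 - <<'E'
from job import *
top,side=cv2.imread("pics/top3.png"),cv2.imread("pics/side3.png")
a,b=green("top",.078,top,(.46,-.32)),green("side",.078,side,(.46,-.32)); print(a[:1],b[:1])
g=(a[0,:2]+b[0,:2])/2000; print(g)
c=camera_params("top");Z=world(c,np.load("pics/top3.npy"))[...,2]
print("p1",rect(c,opened((Z>.028)&(Z<.06)&(top.max(2)>20),3),.038,(201,220)))
m=((top.min(2)>90)&(Z>.02)).astype(np.uint8)
centre(g,.064,np.deg2rad(-5.5)); st()
command_gripper(.078); xy=sense()["position"][:2]
move_l([*xy,.16],feed=.2); movep([.52,-.05,.35],R(near(0,np.array([.5,0.]))))
for n in("top","side"):
    for k in range(2): print(n,green(n,.078,None,g)[:1,:]-np.r_[xy*1000,0,0])
E
```

```text
[[ 464.5671 -321.9766   32.5816   32.8917]] [[ 465.8992 -322.8699   36.0285   38.0021]]
[ 0.4652 -0.3224]
p1 None
touch False
g1 t32.1 [ 0.4658 -0.3225  0.0951] F [-0.6413  0.9184  5.8792] T [ 0.2558  0.2021 -0.0363] gap 0.0539
touch False
g2 t35.2 [ 0.4654 -0.3224  0.0946] F [-2.0259  1.0367  2.5503] T [0.1325 0.3152 0.0335] gap 0.0542
 t35.2 [ 0.4654 -0.3224  0.0946] F [-2.0259  1.0367  2.5503] T [0.1325 0.3152 0.0335] gap 0.0542
top [[-0.387   0.0105 32.3359 32.7904]]
top [[-0.2622  0.1986 32.2216 32.6319]]
side [[ 1.1309 -0.6621 36.3826 37.746 ]]
side [[ 1.1569 -0.6521 36.3378 37.7697]]
```

The top camera agrees with the robot to 0.4 mm, and the side camera reads +1.1 mm in x and −0.7 mm in y. With those biases the panel centre comes to about (0.635, −0.007). First glass goes to nest3.

```bash
cat >> job.py <<'E'
PN=(.6353,-.007,-5.5)
def nest(k): return T(*PN,[[0,{1:.115,2:0,3:-.115}[k],0]])[0,:2]
def seat(k,zrel,corr=(0,0)):
    """lower the held glass (TCP zrel above its underside) into nest k until it touches"""
    q=nest(k)+corr;al=near(np.deg2rad(PN[2]),q)
    movep([*q,.20],R(al)); move_l([*q,.058+zrel+.014],feed=.15); sleep(.2)
    t=move_l([*q,.058+zrel-.002],feed=.015,until_force=3.5)
    z=sense()["position"][2]; st("seat"); print("touch",t,"underside height over seat mm %.2f"%((z-zrel-.058)*1000))
    return z-zrel-.058
E
python3 - <<'E'
from job import *
g=np.array([.4654,-.3224]);al=near(np.deg2rad(-5.5),g)
command_gripper(.078,25); movep([*g,.16],R(al)); move_l([*g,.094],feed=.1); z0=sense()["position"][2]
command_gripper(0,40); st("grip"); zr=sense()["position"][2]-.064
move_l([*g,.2],feed=.15); st("lift"); 
h=seat(3,zr); shoot(4)
if abs(h)<.0025:
    command_gripper(.07); st("rel"); q=sense()["position"]; move_l([*q[:2],.2],feed=.15); movep([.52,-.35,.3],R(near(0,np.array([.5,-.3]))))
    shoot(5); print([green(n,.072,cv2.imread(f"pics/{n}5.png"),nest(3))[0]-np.r_[nest(3)*1000,0,0] for n in("top","side")])
n=5 if abs(h)<.0025 else 4
b=cv2.imread(f"pics/side{n}.png")[170:245,310:400];a=cv2.imread(f"pics/top{n}.png")[150:215,240:370]
cv2.imwrite("pics/n3.png",np.vstack([cv2.resize(b,None,fx=4,fy=4,interpolation=3)[:300,:360],cv2.resize(a,(360,180),interpolation=3)]))
E
```

```text
grip t40.2 [ 0.4657 -0.3226  0.0952] F [-2.0184 -0.1342  4.7422] T [ 0.1022  0.3541 -0.0003] gap 0.0537
lift t41.0 [ 0.4646 -0.3223  0.199 ] F [-1.0346  0.0516 -3.6972] T [-0.0104  0.0066  0.0341] gap 0.0534
seat t43.9 [ 0.6242 -0.1214  0.089 ] F [-1.3162  0.0021  5.3959] T [0.0006 0.0552 0.0274] gap 0.0535
touch True underside height over seat mm -0.20
rel t44.3 [ 0.6229 -0.1217  0.0873] F [0.6182 0.1339 0.7656] T [ 0.042  -0.0006 -0.011 ] gap 0.0703
[array([-0.8528,  0.5159, 31.9724, 33.2886]), array([ 1.2799, -0.8395, 34.4918, 37.9251])]
```

View pics/n3.png

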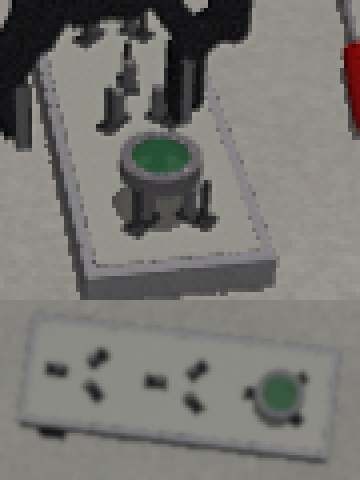

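The glass is seated: contact came 0.2 mm below nominal and its position is within 1 mm of the nest centre. The crop shows it level between the pins. Next come the middle plate and its glass.

```bash
cat >> job.py <<'E'
def layer(zt,level,k,tag):
    """zt: top face of the plate now uppermost; moves it, then the glass beneath it (if any) to nest k"""
    shoot(tag+"a");c=camera_params("top");Z=world(c,np.load(f"pics/top{tag}a.npy"))[...,2]
    r=rect(c,opened((Z>zt-.009)&(Z<zt+.01),3),zt,tuple(proj(c,[[.460,-.321,zt]])[0].round().astype(int)));print("plate",r)
    plate(r[:2]/1000,np.deg2rad(r[4]),zt,level)
    movep([.52,.05,.35],R(near(0,np.array([.5,0.]))));shoot(tag+"b")
    print("scanner",scanner(c,None,np.load(f"pics/top{tag}b.npy")))
    zb=zt-.052 if level<2 else .012; zb=zt-.026
    g=green("top",zb+.014,cv2.imread(f"pics/top{tag}b.png"),(.46,-.32))[0];print("glass",g)
    if abs(g[0]-460)>40 or abs(g[1]+320)>40: return print("no glass")
    g=g[:2]/1000
    centre(g,zb,np.deg2rad(PN[2])); command_gripper(0,40); s=sense()["position"];zr=s[2]-zb
    move_l([*s[:2],.2],feed=.15); st("lift"); h=seat(k,zr)
    if abs(h)>.0025: return print("NOT SEATED, holding")
    command_gripper(.07); q=sense()["position"]; move_l([*q[:2],.2],feed=.15); movep([.52,-.38,.3],R(near(0,np.array([.5,-.3]))));shoot(tag+"c")
    print([green(n,.072,cv2.imread(f"pics/{n}{tag}c.png"),nest(k))[0]-np.r_[nest(k)*1000,0,0] for n in("top","side")])
E
python3 - <<'E'
from job import *
# step clear of the stack view first
movep([.52,.05,.35],R(near(0,np.array([.5,0.]))))
layer(.064,1,2,"L2")
E
```

```text
plate [ 459.2 -319.5  120.1   62.4  -17.4]
touch False
 t51.1 [ 0.4596 -0.3197  0.0715] F [-0.5378  0.087  -0.0076] T [ 0.025   0.0018 -0.0144] gap 0.0839
grip t51.5 [ 0.4594 -0.3198  0.0718] F [-2.5337  0.8784  5.4801] T [0.0534 0.34   0.0099] gap 0.0607
lift t53.2 [ 0.4584 -0.3193  0.2687] F [ 0.3266 -0.6393 -1.4116] T [ 0.0415  0.0174 -0.0115] gap 0.0607
down True
down t57.2 [0.4964 0.3233 0.0719] F [-0.7039 -1.6317  5.0127] T [-0.1038  0.0956 -0.0115] gap 0.0608
open t57.5 [0.496  0.3225 0.0709] F [-0.3982  0.2307 -0.6385] T [-0.044  -0.0472 -0.0296] gap 0.0799
scanner (array([ 0.4509, -0.0467]), np.float64(-1.8844450710196612), np.float64(0.05141917977344207))
glass [ 462.1978 -321.0106   31.5152   32.354 ]
touch False
g1 t62.6 [ 0.4627 -0.3214  0.0691] F [-1.6958 -0.0281  6.0798] T [0.0912 0.2862 0.0052] gap 0.0544
touch False
g2 t65.7 [ 0.4627 -0.321   0.0687] F [-0.7383  0.0445  3.4093] T [ 0.086   0.0589 -0.0128] gap 0.0542
lift t67.0 [ 0.4619 -0.3209  0.199 ] F [ 0.3621  0.5861 -2.0431] T [ 0.0327 -0.0079  0.0337] gap 0.0535
seat t70.2 [ 0.6355 -0.0067  0.0886] F [-0.3972 -0.1667  6.1167] T [-0.0354  0.0282  0.0168] gap 0.0534
touch True underside height over seat mm -0.20
[array([-0.6631, -0.1531, 32.3729, 33.0183]), array([ 1.2442, -8.4084, 19.1021, 36.0243])]
```

The middle glass is seated too; the odd side-view reading there is a half-hidden disc. Now the lowest layer.

Run:
```python
from job import *
print("scanner",scanner(camera_params("top"),None,np.load("pics/topL2c.npy")))
movep([.52,.05,.35],R(near(0,np.array([.5,0.]))))
layer(.038,2,1,"L3")
print("scanner",scanner(camera_params("top"),None,np.load("pics/topL3c.npy")));st()
movep([.45,-.42,.4],R(near(0,np.array([.5,-.3]))));shoot("F")
a=cv2.resize(cv2.imread("pics/topF.png")[145:265,170:440],None,fx=2.9,fy=2.9,interpolation=3)
b=cv2.resize(cv2.imread("pics/sideF.png")[130:250,240:400],(373,280),interpolation=3)
cv2.imwrite("pics/F1.png",a);cv2.imwrite("pics/F2.png",cv2.resize(b,None,fx=1.8,fy=1.8,interpolation=3))
```

```text
scanner (array([0.4792, 0.0067]), np.float64(1.4909994050018462), np.float64(0.1627515191147304))
plate [ 460.  -318.8  119.7   62.4  -20.3]
touch False
 t77.9 [ 0.4604 -0.319   0.0455] F [ 0.4869 -0.6968  0.4344] T [-0.0134  0.0316  0.0307] gap 0.0839
grip t78.2 [ 0.4602 -0.3192  0.0458] F [-1.3608  0.0047  5.364 ] T [ 0.003   0.313  -0.0342] gap 0.0607
lift t80.1 [ 0.4592 -0.3186  0.2687] F [ 0.0329 -0.1158 -0.8828] T [ 0.0138  0.0129 -0.0005] gap 0.0606
down True
down t84.0 [0.4965 0.3232 0.0978] F [-0.5139 -2.1699  4.6546] T [-0.1072  0.0284 -0.0277] gap 0.0606
open t84.3 [0.496  0.3225 0.0969] F [-0.0676  0.8187  0.5331] T [-0.0115  0.0307  0.0383] gap 0.0801
scanner (array([ 0.4775, -0.0354]), np.float64(1.3505914197166842), np.float64(0.07891524950881851))
glass [ 453.8696 -321.2125   30.635    31.9543]
touch False
g1 t89.3 [ 0.4543 -0.3214  0.0431] F [-1.665  -0.0939  5.9397] T [0.1864 0.2659 0.0018] gap 0.0544
touch False
g2 t92.5 [ 0.4544 -0.3213  0.0427] F [-0.0206 -0.4742  3.8098] T [0.0885 0.0861 0.0041] gap 0.0545
lift t93.9 [ 0.4537 -0.3211  0.199 ] F [ 0.4352  0.7089 -1.5671] T [ 0.0061  0.027  -0.0461] gap 0.0530
seat t97.5 [0.6465 0.1077 0.0887] F [-0.4701 -0.5942  4.2485] T [-0.1004  0.0087  0.0003] gap 0.0534
touch True underside height over seat mm -0.21
[array([-0.9338,  0.0166, 31.6148, 32.9914]), array([  -9.8256, -122.9515,   19.3896,   35.8012])]
scanner (array([0.4793, 0.0068]), np.float64(1.4915357259770836), np.float64(0.16297529668653665))
 t100.6 [ 0.5208 -0.3785  0.3   ] F [ 1.2528  0.5901 -0.1249] T [0.0251 0.04   0.0394] gap 0.0703
```

View pics/F1.png

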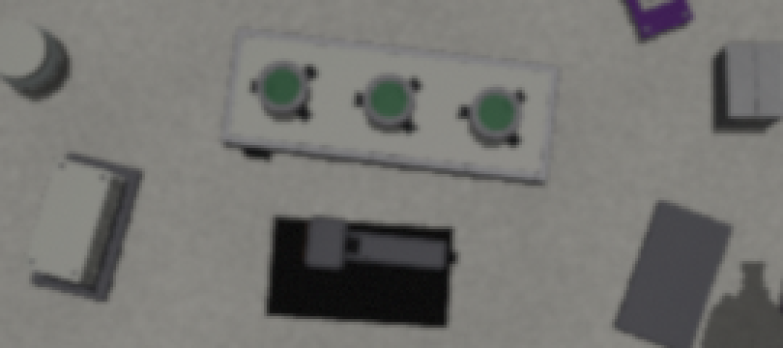

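View pics/F2.png

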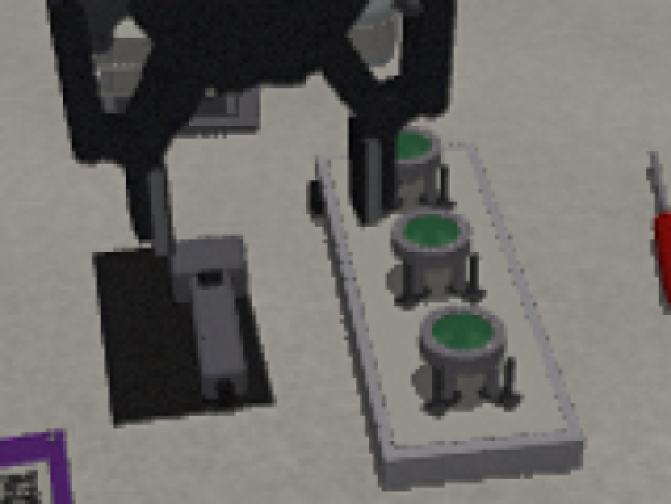

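All three glasses are level between their pins, at (284,87), (390,101) and (495,112) in the crop, and the plates are piled on the left base. The scanner has been knocked to (0.479, 0.007), 29 mm off the mat centre, so I'll re-centre it.

Run:
```python
from job import *
o,yaw=np.array([.479,.0067]),1.4913; al=near(yaw+np.pi/2,o)
mat=np.array([.454,.0212]);al2=al+np.deg2rad(87.7)-yaw
command_gripper(.06,40); movep([*o,.2],R(al)); move_l([*o,.06],feed=.2); print(move_l([*o,.034],feed=.04,until_force=6))
command_gripper(0,40); st("grip"); move_l([*o,.07],feed=.1); move_l([*mat,.07],R(al2),feed=.05); print(move_l([*mat,.0335],feed=.03,until_force=4)); st("down")
command_gripper(.06); q=sense()["position"]; move_l([*q[:2],.25],feed=.2)
movep([.30,-.48,.4],R(near(0,np.array([.3,-.48]))));command_gripper(.085);sleep(.3);shoot("G");st()
c=camera_params("top");p=cv2.imread("pics/topG.png");Z=world(c,np.load("pics/topG.npy"))[...,2]
print("scanner",scanner(c,None,np.load("pics/topG.npy")))
print("pile",rect(c,opened((Z>.08)&(Z<.1),3),.09,tuple(proj(c,[[*PB,.09]])[0].round().astype(int))))
for n in("top","side"):
    for k in(1,2,3): print(n,k,(green(n,.072,cv2.imread(f"pics/{n}G.png"),nest(k))[0]-np.r_[nest(k)*1000,0,0]))
b=cv2.imread("pics/sideG.png")[110:260,240:400]; cv2.imwrite("pics/G2.png",cv2.resize(b,None,fx=3.8,fy=3.8,interpolation=3))
```

```text
False
grip t105.3 [0.4793 0.0068 0.0344] F [-0.2155  0.2676  4.2319] T [0.0177 0.1304 0.0455] gap 0.0315
True
down t107.7 [0.4538 0.0212 0.0344] F [-0.405  -1.1159  4.9572] T [-0.0128  0.0542  0.0332] gap 0.0311
 t112.0 [ 0.3  -0.48  0.4 ] F [ 0.1452 -0.2179 -0.0143] T [-0.0029 -0.0197  0.0005] gap 0.0852
scanner (array([0.4535, 0.0202]), np.float64(1.5268682962912092), np.float64(0.1652509461400134))
pile [496.2 323.7 119.6  62.7 -13.5]
top 1 [-0.818  -0.0066 30.662  31.9081]
top 2 [-0.6875 -0.135  31.3883 31.5992]
top 3 [-0.9843  0.5213 30.832  32.3288]
side 1 [ 1.3859 -1.7025 33.4158 37.2127]
side 2 [ 1.3039 -1.4051 33.9737 37.5883]
side 3 [ 1.1665 -0.8055 34.5954 37.9627]
```

View pics/G2.png

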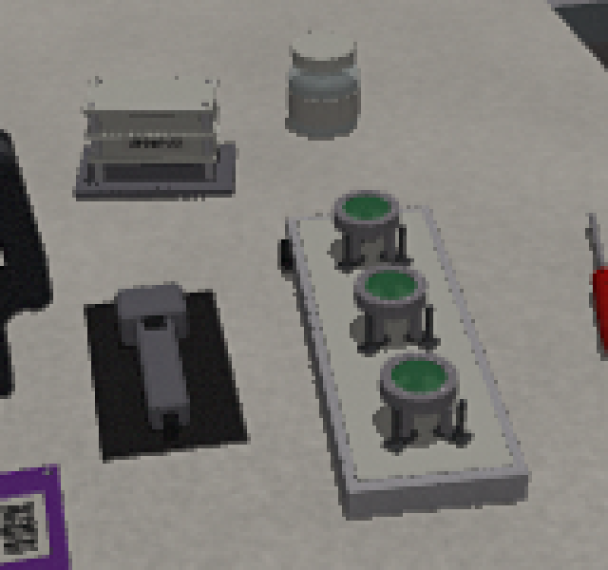

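The crop shows the glasses level in all three nests at (366,207), (391,285) and (419,375). The pile is square at (155,125) and the scanner is centred on its mat at (155,350). I'm handing in.

```bash
python3 -c "
from rig import *
print(finish_job())"
```

```text
the job is handed in; nothing more can be done
None
```

The job is done and handed in at about 112 s of the 210 s allowed. No verdict was reported.

- **Scan:** The scanner was held level with its reading spot on the label for 1.8 s, then laid back on its mat, all before unpacking.
- **Plates:** All three spacer plates are piled on the empty base. The last check put the top plate within about 1 mm of where I aimed it, which is my measured base centre, and square to the base.
- **Glasses:** All three layers held a glass, and each now has a nest of its own. Each touched down 0.2 mm below the nominal seat height, with 4–6 N on the wrist. The top camera puts them within 1.1 mm of the estimated nest centres.
- **Scanner at the end:** It had been knocked about 29 mm off centre during the unpacking, so I picked it up and re-centred it. The final reading is within about 1 mm of the mat centre.

**Checks that disagreed:**
- The side camera reads the glasses 1–2 mm away from the top camera. That roughly matches the offset I measured for it against the robot.
- While I was unpacking, two scanner readings and two side-view glass readings were wrong because the arm was in the way. I repeated them with a clear view, and they agreed.

I did not measure the bystanders afterwards, but the arm never went near the jar or the carton.

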